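# Square a model house in the gluing corner

### The job

Lay the flat roof slab squarely on top of the white model house body (the long block with windows, not the small square hut), and bring the house with its roof into the gluing corner, standing on the thin base plate that lies there. Press the house sideways so that it is against both metal fences at once, square and level, and finish while your gripper is still holding it pressed there: do not let go. The base plate stays home in the corner, and everything else on the table is left where it is.

Things in the scene. Friction and masses are not known exactly. Their poses are not given: they have to be found in the camera images.
- house_center (a point): centre of the house body, a solid plaster-white block 120 (x) x 60 (y) x 46 mm high with dark windows drawn on its flat sides, about 200 g, loose on the table; this point is half-way up (23 mm above its underside); x along its 120 mm length, z up. Either way round is right
- roof_center (a point): centre of the roof slab, a flat pale board 120 (x) x 60 (y) x 12 mm with a thin grey border drawn on top, same outline as the house, about 60 g, loose on the table; this point is half-way up (6 mm above its underside); x along its length, z up. Either way round is right. Once on the house only its weight holds it, unless the fingers pinch both
- plate_center (a point): centre of the base plate, a loose cork plate 120 (x) x 60 (y) x 10 mm, already lying in the corner of the jig within 2 mm of both fences; its underside is 9 mm and its top 19 mm above the table; this point is half-way up
- jig: gluing corner, fixed: dark wooden board 200 x 130 x 9 mm with two low metal fences. Origin at table height below the inner corner where the fences' inner faces meet; x points along the long fence towards the end fence, y towards the long fence, z up. A house that is home has its centre at x -60, y -30, z 42 mm here. The board spans x -180 to 20, y -110 to 20 mm
- long_fence: rigid aluminium fence on the board, 160 x 16 mm; inner face is the plane y = 0 of the jig, x -144 to 16 mm; its top is 27 mm above the table, so it overlaps only the lowest 8 mm of a house standing on the base plate, and fingers gripping the house higher than that pass over it. Origin and axes as the jig
- end_fence: rigid aluminium fence fixed on the board, 100 mm long, 16 mm thick; its inner face is the plane x = 0 of the jig frame, from y = -100 to 0 mm; its top is also 27 mm above the table. Contacts rub strongly (friction about 1): a house pressed hard on one fence or on the plate sticks when pushed along it. Same origin and axes as the jig
- hut: small square plaster hut, 42 x 42 x 30 mm; bystander; origin at the centre of its underside
- tree: model tree on a round wooden foot 52 mm across, 109 mm tall; bystander; origin at the centre of its underside
- water_tower: model water tower, black tank on a white four-legged stand on a 75 x 75 mm board, 126 mm tall; bystander; origin at the centre of its underside
- glue: white glue bottle, 40 mm across, 95 mm tall; bystander; origin at the centre of its underside
- paint_jar: amber paint jar, 44 mm across, 50 mm tall; bystander; origin at the centre of its underside
- offcut: strip of wood 100 x 22 x 14 mm lying to the left of the jig; bystander; origin at the centre of its underside
Mind the look-alikes: they are no part of the job. What is shaped like the part that bears roof_center but blue or red is not meant.

How it is judged (in metres and radians):
At the end, for the whole second after the job is handed in: Gripper still on the house (over 2 N), pressed on both fences (over 1 N each), its centre within 4 mm of home, within 0.06 rad of square and level, standing on the base plate (3 mm); plate within 5 mm of home; roof flat on the house within 6 mm each way and 0.09 rad (contact force between house and long_fence above 1 N and contact force between house and end_fence above 1 N and contact force between the fingers and house above 2 N and x of house_center in the frame of jig between -0.064 and -0.056 m and y of house_center in the frame of jig between -0.034 and -0.026 m and z of house_center in the frame of jig between 0.039 and 0.046 m and angle between the x axis of house_center and the x axis of jig, either way round below 0.06 rad and angle between house_center's own z axis and vertical below 0.06 rad and x of plate_center in the frame of jig between -0.065 and -0.055 m and y of plate_center in the frame of jig between -0.035 and -0.025 m and z of plate_center in the frame of jig between 0.011 and 0.017 m and x of roof_center in the frame of house_center between -0.006 and 0.006 m and y of roof_center in the frame of house_center between -0.006 and 0.006 m and z of roof_center in the frame of house_center between 0.026 and 0.032 m and angle between the x axis of roof_center and the x axis of house_center, either way round below 0.09 rad); the arm keeps its last pose, push and grip.
It fails at once if a bystander is moved more than 30 mm (distance of any of hut, tree, water_tower, glue, paint_jar, offcut from where it was at the start of the episode above 0.03 m).
It also fails if it takes over 67 s, if anything falls off the work surface, if the arm or the gripper's body presses on something with over 40 N, if the wrist force passes 120 N, or if a joint passes its speed limit or range.

### The arm

A 6-joint arm with a two-finger parallel gripper is mounted at the origin on the work surface. World frame = base frame: x ahead of the robot, y to its left, z up, the work surface at z = 0. Lengths are in mm, angles in degrees, forces in N, time in s.
With the tool pointing down it reaches from about 375 to 900 mm from the base axis. Payload 3.1 kg.
Tool frame: the origin (TCP) lies midway between the tips of the shut fingers; the grasp point (between the pads) lies 19 mm behind it; z points along the fingers, x is the direction in which the jaws open and shut, and the axes are right-handed (so a half turn about z gives the same grasp; the last joint's range is limited). The gripper opens to 87 mm and grips with 3 to 60 N. Pads are 19 mm wide; open, the fingers measure 117 mm over their backs; the gripper's body (75 mm by 190 mm) begins 51 mm behind the grasp point.
Start: joints at [-81.79, 30.224, 82.088, -0, 67.689, -10.227], TCP at [197.694, -592.886, 222.548] pointing down, gripper open.
Joint ranges: [-176.69, 176.69], [-43.24, 126.21], [12.49, 139.97], [-82, 262], [0, 151.66], [-163.58, 163.58]. Speed limits (degrees/s): [159.86, 159.86, 180, 180, 180, 180].

### API

Orientations are given as [roll, pitch, yaw] about the fixed x, y, z axes, in that order (R = Rz(yaw) Ry(pitch) Rx(roll)).
In Python, from cell import readout, grab_frame, get_calibration, ticket gives the robot as it stands.
- The arm moves only by the shell command python3 -m creep 'ROWS' [FORCE]. ROWS is JSON, a list of rows, each a list of 7 numbers: the opening, from 0 (shut) to 1 (fully open), then the shift along the tool's x, y, z in units of 30 mm (1.0 is 30 mm), then the turn, a rotation vector about the tool's x, y, z in units of 6 degrees (1.0 is 6 degrees). In form: [[gripper, dx, dy, dz, wx, wy, wz], ...]. A call has 1 to 12 rows; each row shifts and turns the pose as measured when the row begins, along the tool's axes as they then stand; what a row does not reach is not made up. A row lasts 1/12 s, in which the tool goes at most 41.7 mm and 7.16 degrees, less where a joint would pass 70% of its speed; a pose out of reach is approached as far as the arm can. A call is refused whole if a number of a shift passes 1 or a number of a turn 1, either way. A call with a gripper value outside its range is refused whole. The fingers move at their own pace and stop on an object; FORCE is the grip in N (left out, the last holds). Time passes only in rows, so rows that do not move let the fingers close. It gives the time, the measured TCP pose, the force and the opening at its end, in the units of the state.
- readout.read_state(): the state, without advancing time (a new reading comes with each control period).
- grab_frame(name): name is "side" or "top" or "wrist"; returns the picture (384x512x3 uint8, red, green, blue); there is no depth.
- get_calibration(name): a dict with "mtx" (3x3 intrinsics, pixels), "k1" (the pictures are not rectified: a ray, as slopes to the right and down, at radius r is drawn at 1 + k1 r^2 times it, then the intrinsics apply), "T" (4x4, takes a point from camera to world coordinates). Camera axes: x right, y up, looking along -z (the intrinsics and any distortion apply to the point x, -y, -z); pixel columns grow to the right and rows downward; lengths in mm; the calibration is good to about 2 mm. A picture is of the moment at which its call begins: read the wrist's pose just before it. get_calibration takes no time and is no camera call; for the wrist camera it gives the pose at the moment of the call.
- ticket.finish_job(): hands the job in, once; it reports no verdict.
The state is a dict: "t": time; "joint_positions": joint angles; "joint_vel": joint speeds; "joint_efforts": joint torques, N m; "eef_pos": TCP position; "tcp_rot": TCP orientation; "wrist_force": force on the tool from outside, world axes, zero at the start; "wrist_torque": the same for the moment, N m; "grip_width": finger opening in mm.
Only numpy, scipy, OpenCV 4.12 (cv2) and the standard library are available. Lean on these libraries where they do the work, as an engineer would, in place of code of your own. Each camera call takes 0.05 s, during which the arm holds its last target.

## Working session

There is one attempt and no reset: what is moved stays moved. The work goes in short steps, Python scripts to look and compute and a shell command to move; the robot and the scene stay as the last step left them, time stands still between calls to the robot, and variables do not carry over. Pictures are saved under pics/ and viewed, and the job is handed in when it is done.

```bash
ls; mkdir -p pics
python3 - <<'E'
from cell import readout, grab_frame, get_calibration
import cv2
print(readout.read_state())
for n in ["top","side","wrist"]:
    c=get_calibration(n); print(n,c)
    im=grab_frame(n); cv2.imwrite(f"pics/{n}0.png",im[:,:,::-1])
E
```

```text
pics
{'t': 0.0, 'joint_positions': array([-8.17900096e+01,  3.02789436e+01,  8.21582321e+01, -1.18355925e-03,
        6.76874739e+01, -1.02287167e+01]), 'joint_vel': array([-0.11110988, -0.06202093,  0.04670221,  0.07020691, -0.06111774,
        0.00591307]), 'joint_efforts': array([-1.14400034e-03, -4.40048003e+01, -1.76591778e+01,  6.32610591e-02,
        5.82670933e-02, -1.43110492e-04]), 'eef_pos': array([ 197.58106129, -592.16430469,  221.56161934]), 'tcp_rot': array([-1.79978942e+02,  1.22862819e-01, -7.15608199e+01]), 'wrist_force': array([-0.37196271,  0.56723879,  0.59741618]), 'wrist_torque': array([-0.01476003,  0.05664858,  0.02400215]), 'grip_width': 87.49980063752773}
top {'mtx': array([[403.34045497,   0.        , 258.49526386],
       [  0.        , 403.34045497, 185.24654229],
       [  0.        ,   0.        ,   1.        ]]), 'k1': -0.08137276118058734, 'T': array([[-4.67121533e-03,  9.92487984e-01, -1.22252941e-01,
         3.76333732e+02],
       [-9.99486467e-01, -8.50952543e-03, -3.08932056e-02,
        -2.40713945e+01],
       [-3.17014498e-02,  1.22045851e-0
[... 519 characters left out ...]
0453e-02,  6.53545708e-01,  7.56723203e-01,
         1.08151487e+03],
       [ 0.00000000e+00,  0.00000000e+00,  0.00000000e+00,
         1.00000000e+00]])}
wrist {'mtx': array([[307.54481634,   0.        , 258.56532152],
       [  0.        , 307.54481634, 194.33431365],
       [  0.        ,   0.        ,   1.        ]]), 'k1': 0.007903052498149713, 'T': array([[ 3.15085813e-01,  9.15492779e-01,  2.50187733e-01,
         2.65857614e+02],
       [-9.49061613e-01,  3.04420015e-01,  8.13050420e-02,
        -5.70661951e+02],
       [-1.72797466e-03, -2.63061639e-01,  9.64777481e-01,
         3.84609853e+02],
       [ 0.00000000e+00,  0.00000000e+00,  0.00000000e+00,
         1.00000000e+00]])}
```

View pics/top0.png

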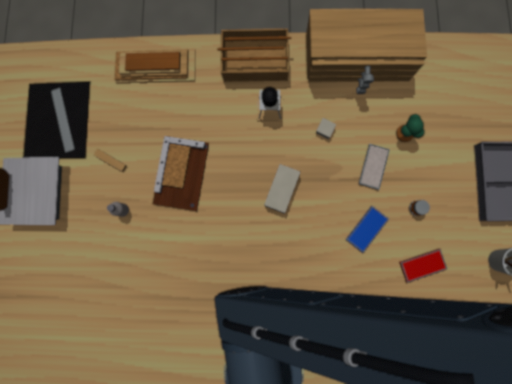

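View pics/side0.png

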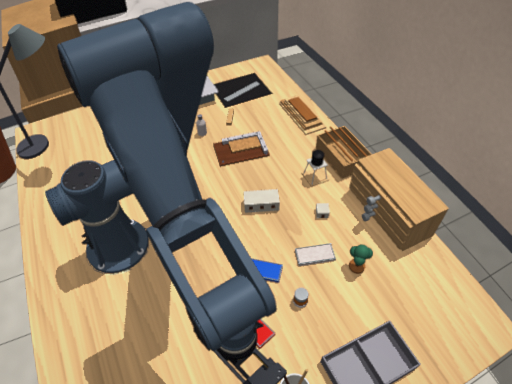

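View pics/wrist0.png

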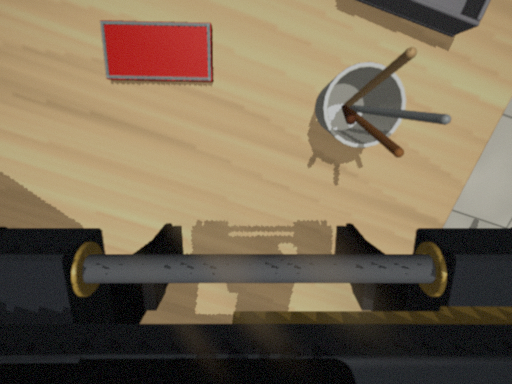

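The top view shows the jig at about (180,173), the house at (283,188), the pale roof at (375,167), and blue and red decoys at (367,229) and (423,265). Next I'll measure these by contours.

```bash
cat > h.py <<'E'
import numpy as np, cv2
from cell import readout, grab_frame, get_calibration
def ray(c,u,v):
    m=c["mtx"]; k=c["k1"]
    d=np.array([(u-m[0,2])/m[0,0],(v-m[1,2])/m[1,1]]); p=d.copy()
    for _ in range(20): p=d/(1+k*(p@p))
    T=c["T"]; return T[:3,3], T[:3,:3]@np.array([p[0],-p[1],-1.])
def onz(c,u,v,z):
    o,d=ray(c,u,v); return (o+d*(z-o[2])/d[2])[:2]
def proj(c,P):
    T=c["T"]; q=T[:3,:3].T@(np.asarray(P,float)-T[:3,3]); s=np.array([q[0],-q[1]])/(-q[2])
    s=s*(1+c["k1"]*(s@s)); m=c["mtx"]; return m[0,0]*s[0]+m[0,2],m[1,1]*s[1]+m[1,2]
def rect(mask,c,z):
    cs,_=cv2.findContours(mask.astype(np.uint8),cv2.RETR_EXTERNAL,cv2.CHAIN_APPROX_NONE)
    out=[]
    for k in cs:
        if cv2.contourArea(k)<60: continue
        P=np.array([onz(c,u,v,z) for u,v in k[:,0,:]],np.float32)
        out.append((cv2.minAreaRect(P),k[:,0].mean(0)))
    return out
E
python3 - <<'E'
from h import *
im=cv2.imread("pics/top0.png")
cv2.imwrite("pics/top0a.png",cv2.resize(im[120:260,140:400],None,fx=3,fy=3,interpolation=cv2.INTER_CUBIC))
for u,v in [(285,185),(289,172),(274,205),(375,167),(367,185),(160,180),(165,190),(180,138),(172,165),(200,180),(374,148)]: print((u,v),im[v,u][::-1])
E
```

```text
(285, 185) [140 136 124]
(289, 172) [140 137 124]
(274, 205) [138 135 122]
(375, 167) [147 137 132]
(367, 185) [98 95 92]
(160, 180) [136 135 138]
(165, 190) [66 35 19]
(180, 138) [135 121 107]
(172, 165) [129  93  54]
(200, 180) [71 38 20]
(374, 148) [140 131 127]
```

View pics/top0a.png

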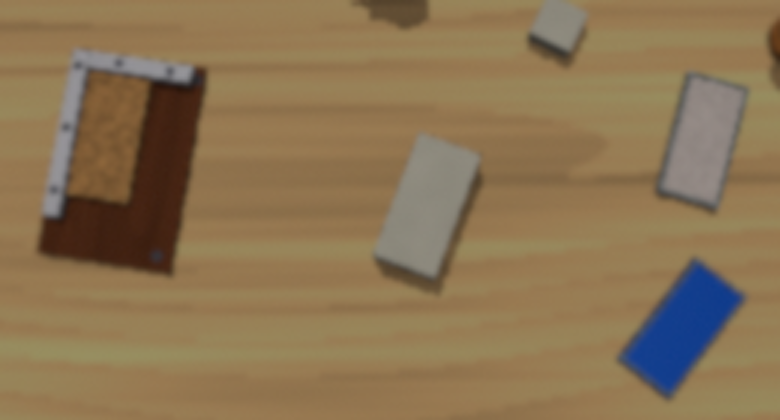

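The enlarged view shows all three parts clearly. The end fence is at the far edge of the image and the long fence is on the left.

Run:
```python
from h import *
im=cv2.imread("pics/top0.png"); c=get_calibration("top")
b,g,r=[im[:,:,i].astype(int) for i in range(3)]
def reg(m,x0,x1,y0,y1):
    o=np.zeros(m.shape,bool); o[y0:y1,x0:x1]=m[y0:y1,x0:x1]; return o
def pr(n,L):
    for R,mc in L:
        bx=cv2.boxPoints(R); e=[bx[1]-bx[0],bx[2]-bx[1]]; l=max(e,key=np.linalg.norm)
        print(n,np.round(R[0],1),np.round(R[1],1),"long axis yaw",round(np.degrees(np.arctan2(l[1],l[0]))%180,1),mc.round(0))
pr("house",rect(reg((r-b<35)&(r>120),255,310,155,225),c,46))
pr("roof",rect(reg((r-b<32)&(r>70),350,395,140,195),c,12))
pr("roof inner",rect(reg((r-b<32)&(r>125),350,395,140,195),c,12))
pr("board",rect(reg(((r<100)&(r-b>20))|((r-b<32)),140,215,130,215),c,9))
pr("fence",rect(reg((r-b<32)&(r>105),140,215,130,215),c,27))
pr("board all",rect(cv2.morphologyEx((reg((r<95),150,212,140,213)).astype(np.uint8),cv2.MORPH_CLOSE,np.ones((3,3))),c,9))
pr("cork",rect(reg((r-b>50)&(r>95),164,192,143,190),c,19))
s=(reg((r-b<32)&(r>105),140,215,130,215)).astype(np.uint8)*255
cv2.imwrite("pics/m1.png",cv2.resize(s[125:220,140:220],None,fx=4,fy=4,interpolation=0))
```

```text
house [503.6 -54.1] [ 59.9 117.8] long axis yaw 158.6 [282. 188.]
roof [ 565.6 -313.7] [ 60.9 122.5] long axis yaw 163.0 [374. 166.]
roof inner [ 566.8 -315.2] [ 49.5 109.5] long axis yaw 163.1 [374. 166.]
board [552.3 234.4] [134.5 201.4] long axis yaw 170.9 [180. 173.]
fence [569.2 234.4] [117.7 160.7] long axis yaw 170.8 [171. 156.]
board all [550.4 233.3] [130.  197.1] long axis yaw 171.0 [185. 181.]
cork [573.2 244.9] [ 57.3 117.8] long axis yaw 170.5 [176. 165.]
```

View pics/m1.png

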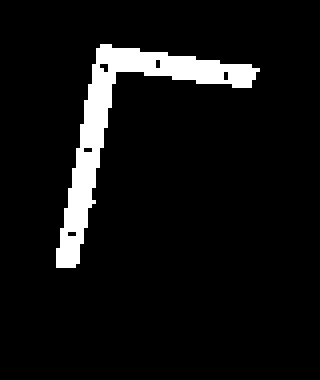

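Run:
```python
from h import *
c=get_calibration("top")
for n,(u,v),z in [("tree foot",(404,134),8),("tree crown",(413,126),90),("glue",(119,211),30),("glue top",(115,208),95),("hut",(326,129),30),("jar",(420,208),50),("tower",(270,108),10),("tower top",(269,97),126),("offcut",(111,160),14)]:
    p=onz(c,u,v,z); o=[]
    for ctr,yaw in [((565.6,-313.7),-107),((503.6,-54.1),-111.4),((574.5,245.6),-99.1)]:
        d=p-np.array(ctr); t=np.radians(yaw); x=np.array([np.cos(t),np.sin(t)]); y=np.array([x[1],-x[0]])
        o.append((round(d@x),round(d@y)))
    print(n,p.round(),o)
```

```text
tree foot [ 659. -406.] [(61, -117), (271, -273), (630, -187)]
tree crown [ 660. -404.] [(58, -117), (268, -274), (628, -188)]
glue [443. 401.] [(-648, 326), (-402, 222), (-133, 154)]
glue top [447. 387.] [(-636, 318), (-390, 214), (-120, 148)]
hut [ 670. -180.] [(-159, -60), (56, -200), (405, -161)]
jar [ 444. -425.] [(142, 83), (367, -80), (683, 22)]
tower [739. -23.] [(-328, -81), (-115, -208), (240, -205)]
tower top [731. -21.] [(-328, -73), (-114, -200), (239, -197)]
offcut [591. 437.] [(-725, 195), (-489, 97), (-191, 13)]
```

```bash
python3 -m creep '[[1,0,0,0,0,0,1],[1,0,0,0,0,0,1],[1,0,0,0,0,0,1],[1,0,0,0,0,0,1],[1,0,0,0,0,0,1],[1,0,0,0,0,0,0.9],[1,0,0,0,0,0,0]]'
cat >> h.py <<'E'
def go(P,yaw):
    "shift in tool axes (units) and turn to reach P (mm), yaw, tool down"
    from scipy.spatial.transform import Rotation as Ro
    s=readout.read_state(); R=Ro.from_euler('xyz',s["tcp_rot"],degrees=True)
    T=Ro.from_euler('xyz',[180,0,yaw],degrees=True)
    d=R.inv().apply(np.array(P)-s["eef_pos"])/30
    w=np.degrees((R.inv()*T).as_rotvec())/6
    print("t",round(s["t"],2),"pos",s["eef_pos"].round(1),"rot",s["tcp_rot"].round(2),"F",s["wrist_force"].round(1),"w",round(s["grip_width"],1))
    print("shift",d.round(2),"turn",w.round(2))
E
python3 -c "
from h import *
go([565.6,-313.7,200],-107)"
```

```text
t: 0.73
eef_pos: [197.3, -590.1, 218.6]
tcp_rot: [179.8, 0.4, -108.7]
wrist_force: [0.2, 0.8, -0.8]
grip_width: 87.1
t 0.73 pos [ 197.3 -590.1  218.6] rot [ 179.77    0.44 -108.68] F [ 0.2  0.8 -0.8] w 87.1
shift [-12.65  -8.68   0.68] turn [ 0.04  0.07 -0.28]
```

```bash
python3 -m creep '[[1,-0.8,-0.55,0,0,0,-0.2],[1,-0.8,-0.55,0,0,0,0],[1,-0.8,-0.55,0,0,0,0],[1,-0.8,-0.55,0,0,0,0],[1,-0.8,-0.55,0,0,0,0],[1,-0.8,-0.55,0,0,0,0],[1,-0.8,-0.55,0,0,0,0],[1,-0.8,-0.55,0,0,0,0],[1,-0.8,-0.55,0,0,0,0],[1,-0.8,-0.55,0,0,0,0],[1,-0.8,-0.55,0,0,0,0],[1,-0.8,-0.55,0,0,0,0]]'
python3 -c "
from h import *
go([565.6,-313.7,200],-107)"
```

```text
t: 1.73
eef_pos: [475.5, -367.2, 216.3]
tcp_rot: [179.6, 0.4, -106.2]
wrist_force: [0.9, 0.1, -1.2]
grip_width: 87.3
t 1.73 pos [ 475.5 -367.2  216.3] rot [ 179.57    0.43 -106.22] F [ 0.9  0.1 -1.2] w 87.3
shift [-2.55 -2.39  0.55] turn [0.07 0.07 0.13]
```

```bash
python3 -m creep '[[1,-0.5,-0.6,0.1,0,0,0.1],[1,-0.5,-0.6,0.1,0,0,0],[1,-0.5,-0.5,0.1,0,0,0],[1,-0.5,-0.4,0,0,0,0],[1,0,0,0,0,0,0],[1,0,0,0,0,0,0]]'
python3 - <<'E'
from h import *
go([565.6,-313.7,200],-107)
im=grab_frame("wrist"); cv2.imwrite("pics/w1.png",im[:,:,::-1])
E
```

```text
t: 2.23
eef_pos: [560.4, -318.1, 205.4]
tcp_rot: [179.5, 0.6, -105.4]
wrist_force: [-1.1, 0.5, 0.5]
grip_width: 87.3
t 2.23 pos [ 560.4 -318.1  205.4] rot [ 179.49    0.59 -105.42] F [-1.1  0.5  0.5] w 87.3
shift [-0.19 -0.13  0.18] turn [0.09 0.1  0.26]
```

View pics/w1.png

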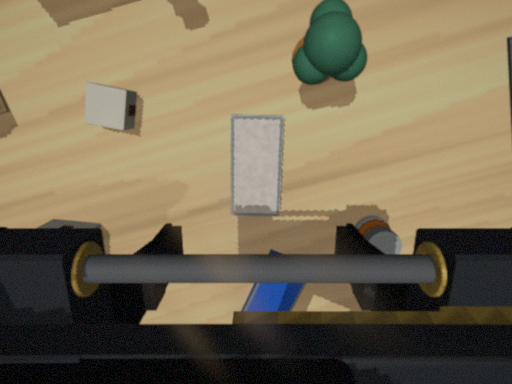

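The wrist view shows the roof as an upright rectangle, (232..283, 115..215).

Run:
```python
from h import *
im=cv2.imread("pics/w1.png"); c=get_calibration("wrist")
b,g,r=[im[:,:,i].astype(int) for i in range(3)]
m=np.zeros(r.shape,bool); m[100:225,215:300]=((abs(r-b)<30)&(r>80))[100:225,215:300]
for R,mc in rect(m,c,12):
    bx=cv2.boxPoints(R); e=[bx[1]-bx[0],bx[2]-bx[1]]; l=max(e,key=np.linalg.norm)
    print(np.round(R[0],1),np.round(R[1],1),np.degrees(np.arctan2(l[1],l[0]))%180,mc)
print(proj(c,readout.read_state()["eef_pos"]))
go([565.6,-313.7,200],-107)
```

```text
[ 567.3 -315.3] [ 59.8 120.2] 163.44162 [255.85185185 164.15824916]
(np.float64(257.1576839759), np.float64(240.97127555455467))
t 2.28 pos [ 560.3 -318.1  205.5] rot [ 179.5     0.62 -105.48] F [ 0.1  1.5 -0. ] w 87.0
shift [-0.18 -0.13  0.18] turn [0.09 0.1  0.25]
```

```bash
python3 -m creep '[[1,-0.15,-0.18,0.4,0.09,0.1,0.2],[1,0,0,0.8,0,0,0],[1,0,0,0.8,0,0,0],[1,0,0,0.8,0,0,0],[1,0,0,0.8,0,0,0],[1,0,0,0.5,0,0,0],[1,0,0,0,0,0,0]]'
python3 -c "
from h import *
go([566.7,-314.8,3],-106.6)"
```

```text
t: 2.87
eef_pos: [562.4, -323.0, 81.7]
tcp_rot: [-179.7, -0.3, -106.7]
wrist_force: [-0.4, 1.4, -0.5]
grip_width: 87.0
t 2.87 pos [ 562.4 -323.    81.7] rot [-179.68   -0.31 -106.74] F [-0.4  1.4 -0.5] w 87.0
shift [-0.32 -0.04  2.62] turn [-0.05 -0.05 -0.02]
```

```bash
python3 -m creep '[[1,-0.32,-0.04,0.7,-0.05,-0.05,0],[1,0,0,0.7,0,0,0],[1,0,0,0.5,0,0,0],[1,0,0,0.2,0,0,0],[1,0,0,0,0,0,0]]'
python3 -c "
from h import *
go([566.7,-314.8,3],-106.6)"
```

```text
t: 3.28
eef_pos: [564.6, -320.2, 20.6]
tcp_rot: [-179.8, -0.2, -106.9]
wrist_force: [0.1, 0.3, 0.4]
grip_width: 86.5
t 3.28 pos [ 564.6 -320.2   20.6] rot [-1.7979e+02 -1.6000e-01 -1.0691e+02] F [0.1 0.3 0.4] w 86.5
shift [-0.19 -0.01  0.58] turn [-0.03 -0.03 -0.05]
```

```bash
python3 -m creep '[[1,-0.22,-0.01,0,-0.03,-0.03,-0.05],[1,-0.05,0,0.3,0,0,0],[1,0,0,0.28,0,0,0],[1,0,0,0,0,0,0]]'
python3 -c "
from h import *
go([566.7,-314.8,3],-106.6)"
```

```text
t: 3.62
eef_pos: [569.1, -314.8, 6.5]
tcp_rot: [-179.6, -0.1, -106.6]
wrist_force: [-0.8, -0.2, 0.4]
grip_width: 86.9
t 3.62 pos [ 569.1 -314.8    6.5] rot [-1.7960e+02 -1.3000e-01 -1.0663e+02] F [-0.8 -0.2  0.4] w 86.9
shift [0.02 0.08 0.12] turn [-0.07 -0.02 -0.01]
```

```bash
python3 -m creep '[[1,0.02,0.08,0.1,-0.07,-0.02,0],[0.65,0,0,0,0,0,0],[0.5,0,0,0,0,0,0],[0.5,0,0,0,0,0,0],[0.5,0,0,0,0,0,0],[0.5,0,0,0,0,0,0]]' 15
python3 - <<'E'
from h import *
go([566.7,-314.8,3],-106.6)
cv2.imwrite("pics/w2.png",grab_frame("wrist")[:,:,::-1])
E
```

```text
t: 4.12
eef_pos: [567.3, -315.0, 4.2]
tcp_rot: [-180.0, -0.0, -106.6]
wrist_force: [0.4, -0.0, -0.4]
grip_width: 61.4
t 4.12 pos [ 567.3 -315.     4.2] rot [-1.7996e+02 -5.0000e-02 -1.0658e+02] F [ 0.4 -0.  -0.4] w 61.4
shift [-0.    0.02  0.04] turn [-0.01 -0.01  0.  ]
```

View pics/w2.png

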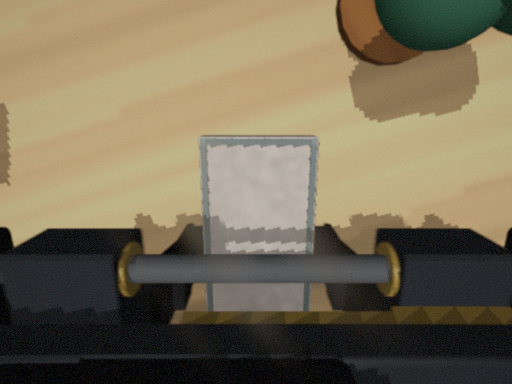

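The jaws straddle the roof squarely. The far edge is at row ~137, so I'll close fully, lift, and measure the offset along its length.

```bash
python3 -m creep '[[0.5,0,0,0,0,0,0],[0.5,0,0,0,0,0,0],[0.5,0,0,-0.3,0,0,0],[0.5,0,0,-0.5,0,0,0],[0.5,0,0,-0.7,0,0,0],[0.5,0,0,-0.8,0,0,0],[0.5,0,0,-0.8,0,0,0],[0.5,0,0,0,0,0,0]]' 25
python3 - <<'E'
from h import *
go([503.6,-54.1,110],-111.4)
c=get_calibration("wrist"); s=readout.read_state()
im=grab_frame("wrist")
cv2.imwrite("pics/w3.png",im[:,:,::-1])
cv2.imwrite("pics/side3.png",grab_frame("side")[:,:,::-1])
for u,v in [(201,137),(317,137),(259,137)]:
    p=onz(c,u,v,s["eef_pos"][2]+8); d=p-s["eef_pos"][:2]; t=np.radians(s["tcp_rot"][2]); x=np.array([np.cos(t),np.sin(t)]); print(d@x, d@np.array([x[1],-x[0]]))
E
```

```text
t: 4.83
eef_pos: [565.7, -313.7, 100.6]
tcp_rot: [179.7, 0.1, -106.6]
wrist_force: [1.2, -0.9, -0.4]
grip_width: 59.7
t 4.83 pos [ 565.7 -313.7  100.6] rot [ 1.7970e+02  9.0000e-02 -1.0659e+02] F [ 1.2 -0.9 -0.4] w 59.7
shift [-7.7   4.46 -0.28] turn [0.05 0.01 0.8 ]
-27.65152879474711 -59.502982252681036
29.850251412656142 -59.44009900715054
1.1091390769333644 -59.47939821272257
```

View pics/w3.png

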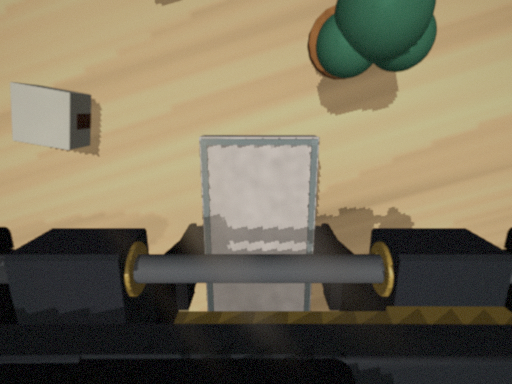

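View pics/side3.png

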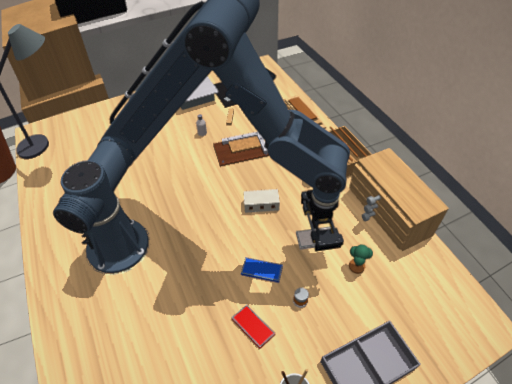

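The roof is held level, its centre within about 1 mm of the TCP. Carrying it over the house.

```bash
python3 -m creep '[[0.5,-0.4,0.2,-0.15,0,0,0],[0.5,-0.6,0.36,-0.1,0,0,0],[0.5,-0.7,0.4,-0.1,0,0,0],[0.5,-0.7,0.4,-0.05,0,0,0],[0.5,-0.7,0.4,0,0,0,0],[0.5,-0.7,0.4,0,0,0,0],[0.5,-0.7,0.4,0,0,0,0],[0.5,-0.7,0.4,0,0,0,0],[0.5,-0.7,0.4,0,0,0,0.4],[0.5,-0.6,0.36,0,0,0,0.4],[0.5,-0.4,0.25,0,0,0,0],[0.5,0,0,0,0,0,0]]'
python3 - <<'E'
from h import *
go([503.6,-54.1,105],-111.4)
E
```

```text
t: 5.93
eef_pos: [490.4, -55.2, 100.5]
tcp_rot: [177.1, 0.5, -111.8]
wrist_force: [0.8, 0.8, -1.5]
grip_width: 59.8
t 5.93 pos [490.4 -55.2 100.5] rot [ 177.1     0.45 -111.84] F [ 0.8  0.8 -1.5] w 59.8
shift [-0.2  -0.39 -0.17] turn [ 0.48  0.08 -0.07]
```

```bash
python3 -m creep '[[0.5,-0.15,-0.3,0,0.45,0.08,-0.07],[0.5,-0.05,-0.05,0,0,0,0],[0.5,0,0,0,0,0,0]]'
python3 - <<'E'
from h import *
go([503.6,-54.1,105],-111.4)
E
```

```text
t: 6.18
eef_pos: [499.5, -51.3, 98.1]
tcp_rot: [179.5, -0.1, -111.2]
wrist_force: [0.3, -0.5, -1.0]
grip_width: 59.4
t 6.18 pos [499.5 -51.3  98.1] rot [ 1.7947e+02 -6.0000e-02 -1.1118e+02] F [ 0.3 -0.5 -1. ] w 59.4
shift [ 0.04 -0.16 -0.23] turn [ 0.09 -0.01  0.04]
```

```bash
python3 -m creep '[[0.5,0.04,-0.16,0,0.09,0,0.04],[0.5,0,0,0,0,0,0]]'
python3 - <<'E'
from h import *
go([503.6,-54.1,105],-111.4)
im=grab_frame("wrist")
cv2.imwrite("pics/w4.png",im[:,:,::-1])
cv2.imwrite("pics/w4a.png",cv2.resize(im[90:240,150:370,::-1],None,fx=3,fy=3,interpolation=cv2.INTER_CUBIC))
E
```

```text
t: 6.35
eef_pos: [503.5, -55.0, 97.4]
tcp_rot: [179.9, -0.1, -111.5]
wrist_force: [-0.4, -0.4, -0.8]
grip_width: 59.5
t 6.35 pos [503.5 -55.   97.4] rot [ 1.7993e+02 -7.0000e-02 -1.1147e+02] F [-0.4 -0.4 -0.8] w 59.5
shift [-0.03  0.01 -0.25] turn [ 0.01 -0.01 -0.01]
```

View pics/w4a.png

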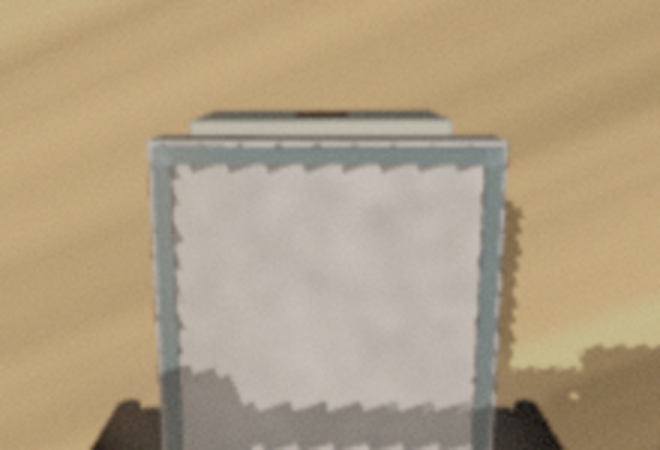

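The roof hovers over the house, with the house's far top edge at about pixels (213..301, row 130) beyond the roof edge.

Run:
```python
from h import *
c=get_calibration("wrist"); s=readout.read_state()
t=np.radians(s["tcp_rot"][2]); x=np.array([np.cos(t),np.sin(t)]); y=np.array([x[1],-x[0]])
def f(uc,vc,z):
    d=onz(c,150+uc/3-.33,90+vc/3-.33,z)-s["eef_pos"][:2]; return np.round([d@x,d@y],1)
z=s["eef_pos"][2]
print("house",f(190,121,46),f(452,121,46))
print("roof top",f(151,145,z+8),f(507,145,z+8)," bottom",f(152,138,z-4),f(505,138,z-4))
```

```text
house [-30.2 -59.2] [ 29.4 -59.1]
roof top [-28.2 -59.1] [ 30.7 -59. ]  bottom [-30.2 -59.2] [ 32.6 -59.2]
```

Aligned to about 1 mm and parallel. Lowering.

```bash
python3 -m creep '[[0.5,-0.03,0,0.4,0,0,0],[0.5,0,0,0.4,0,0,0],[0.5,0,0,0.3,0,0,0],[0.5,0,0,0.2,0,0,0],[0.5,0,0,0,0,0,0]]'
python3 - <<'E'
from h import *
go([503.6,-54.1,50.5],-111.4)
E
```

```text
t: 6.82
eef_pos: [505.0, -57.6, 57.2]
tcp_rot: [180.0, -0.1, -111.8]
wrist_force: [-0.5, -0.3, -0.7]
grip_width: 59.5
t 6.82 pos [505.  -57.6  57.2] rot [ 1.7999e+02 -7.0000e-02 -1.1176e+02] F [-0.5 -0.3 -0.7] w 59.5
shift [-0.09  0.08  0.22] turn [ 0.   -0.01 -0.06]
```

```bash
python3 -m creep '[[0.5,-0.06,0.06,0.05,0,0,-0.06],[0.5,-0.03,0.02,0.1,0,0,0],[0.5,0,0,0.05,0,0,0],[0.5,0,0,0.03,0,0,0]]'
python3 - <<'E'
from h import *
go([503.6,-54.6,50.5],-111.4)
E
```

```text
t: 7.15
eef_pos: [504.0, -54.5, 50.1]
tcp_rot: [-180.0, -0.1, -111.4]
wrist_force: [-1.6, 0.4, 10.3]
grip_width: 59.6
t 7.15 pos [504.  -54.5  50.1] rot [-1.7999e+02 -6.0000e-02 -1.1141e+02] F [-1.6  0.4 10.3] w 59.6
shift [ 0.01  0.01 -0.01] turn [-0.   -0.01 -0.  ]
```

```bash
python3 -m creep '[[0.9,0,0,-0.01,0,0,0],[0.9,0,0,0,0,0,0],[0.9,0,0,0,0,0,0],[0.9,0,0,0,0,0,0]]'
python3 - <<'E'
from h import *
go([504,-54.5,17],-111.4)
im=grab_frame("wrist")
cv2.imwrite("pics/w5a.png",cv2.resize(im[90:300,130:390,::-1],None,fx=3,fy=2.8,interpolation=cv2.INTER_CUBIC))
E
```

```text
t: 7.48
eef_pos: [504.9, -54.5, 51.5]
tcp_rot: [-179.8, -0.1, -111.4]
wrist_force: [-0.7, -0.4, -0.6]
grip_width: 75.4
t 7.48 pos [504.9 -54.5  51.5] rot [-1.7984e+02 -6.0000e-02 -1.1138e+02] F [-0.7 -0.4 -0.6] w 75.4
shift [0.01 0.03 1.15] turn [-0.03 -0.01  0.  ]
```

View pics/w5a.png

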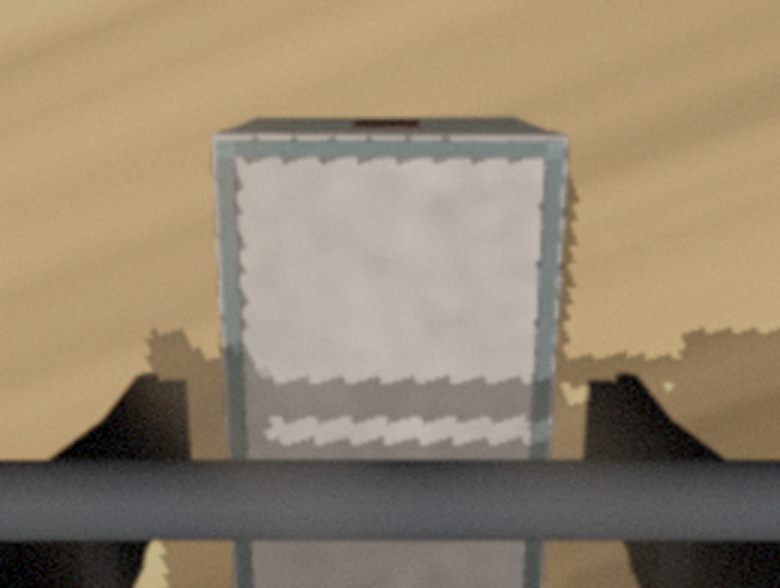

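The roof lies flush on the house, with a finger clear on each side. Now I'll lower the jaws over both.

```bash
python3 -m creep '[[1,0.01,0.03,0.3,-0.03,0,0],[1,0,0,0.3,0,0,0],[1,0,0,0.25,0,0,0],[1,0,0,0.15,0,0,0],[1,0,0,0,0,0,0]]'
python3 - <<'E'
from h import *
go([504,-54.5,17],-111.4)
E
```

```text
t: 7.95
eef_pos: [504.1, -54.6, 18.4]
tcp_rot: [180.0, -0.1, -111.4]
wrist_force: [-0.6, -0.5, -0.6]
grip_width: 86.9
t 7.95 pos [504.1 -54.6  18.4] rot [ 1.8000e+02 -6.0000e-02 -1.1138e+02] F [-0.6 -0.5 -0.6] w 86.9
shift [-0.    0.    0.05] turn [ 0.   -0.01  0.  ]
```

```bash
python3 -m creep '[[0.7,0,0,0,0,0,0],[0.5,0,0,0,0,0,0],[0.5,0,0,0,0,0,0],[0.5,0,0,0,0,0,0],[0.5,0,0,0,0,0,0],[0.5,0,0,0,0,0,0],[0.5,0,0,0,0,0,0]]' 35
python3 - <<'E'
from h import *
go([504,-54.5,17],-111.4)
im=grab_frame("wrist")
cv2.imwrite("pics/w6a.png",cv2.resize(im[90:300,130:390,::-1],None,fx=3,fy=2.8,interpolation=cv2.INTER_CUBIC))
E
```

```text
t: 8.53
eef_pos: [503.5, -54.4, 17.5]
tcp_rot: [179.9, -0.1, -111.4]
wrist_force: [0.5, 0.6, -3.9]
grip_width: 59.6
t 8.53 pos [503.5 -54.4  17.5] rot [ 1.7989e+02 -6.0000e-02 -1.1138e+02] F [ 0.5  0.6 -3.9] w 59.6
shift [-0.   -0.02  0.02] turn [ 0.02 -0.01  0.  ]
```

View pics/w6a.png

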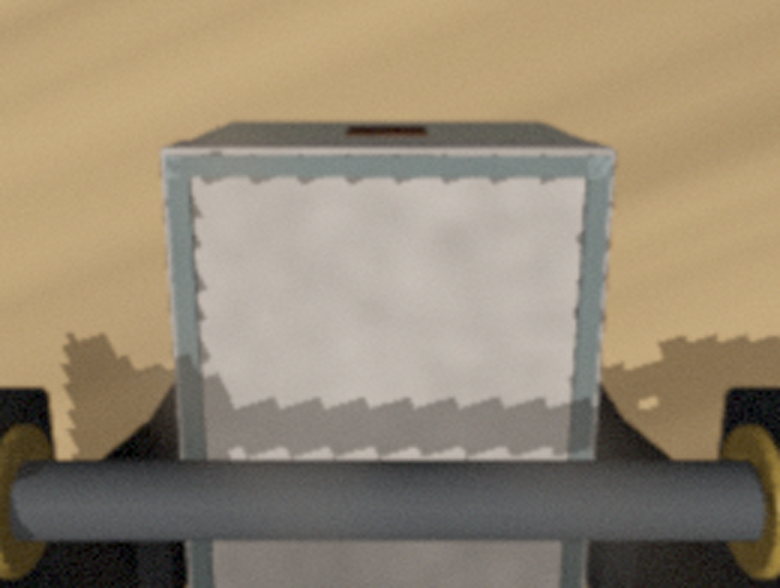

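Both are gripped flush (width 59.6). Lift and carry.

```bash
python3 -m creep '[[0.5,0,0,-0.2,0,0,0],[0.5,0,0,-0.4,0,0,0],[0.5,0,0,-0.6,0,0,0],[0.5,0,0,-0.6,0,0,0],[0.5,0,0,-0.5,0,0,0],[0.5,0,0,-0.2,0,0,0]]'
python3 - <<'E'
from h import *
go([560.8,235.7,85],-99.1)
im=grab_frame("wrist")
cv2.imwrite("pics/w7a.png",cv2.resize(im[90:300,130:390,::-1],None,fx=3,fy=2.8,interpolation=cv2.INTER_CUBIC))
E
```

```text
t: 9.08
eef_pos: [500.5, -53.4, 94.0]
tcp_rot: [179.4, -0.1, -111.4]
wrist_force: [0.8, -1.4, -3.1]
grip_width: 59.4
t 9.08 pos [500.5 -53.4  94. ] rot [ 1.7937e+02 -9.0000e-02 -1.1138e+02] F [ 0.8 -1.4 -3.1] w 59.4
shift [-9.71  1.64  0.3 ] turn [ 0.11 -0.   -2.05]
```

View pics/w7a.png

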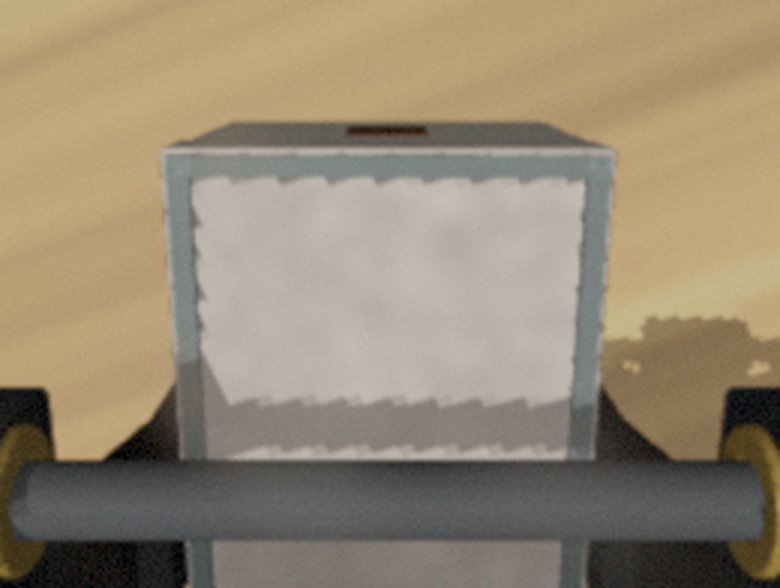

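```bash
python3 -m creep '[[0.5,0,0,0,0.1,0,-0.6],[0.5,0,0,0,0,0,-0.7],[0.5,-0.2,0,0,0,0,-0.6],[0.5,-0.4,0,0,0,0,0],[0.5,-0.6,-0.04,0,0,0,0],[0.5,-0.7,-0.05,0,0,0,0],[0.5,-0.7,-0.05,0,0,0,0],[0.5,-0.7,-0.05,0,0,0,0],[0.5,-0.7,-0.05,0,0,0,0],[0.5,-0.6,-0.05,0,0,0,0],[0.5,-0.5,0,0,0,0,0],[0.5,-0.3,0,0,0,0,0]]'
python3 - <<'E'
from h import *
go([560.8,235.7,85],-99.1)
E
```

```text
t: 10.13
eef_pos: [533.8, 114.7, 88.8]
tcp_rot: [179.4, -0.1, -100.6]
wrist_force: [0.7, -0.4, -2.2]
grip_width: 59.8
t 10.13 pos [533.8 114.7  88.8] rot [ 1.7943e+02 -9.0000e-02 -1.0060e+02] F [ 0.7 -0.4 -2.2] w 59.8
shift [-4.13 -0.14  0.12] turn [ 0.09 -0.01 -0.25]
```

```bash
python3 -m creep '[[0.5,-0.4,0,0,0.08,0,-0.2],[0.5,-0.6,0,0,0,0,0],[0.5,-0.7,-0.1,0,0,0,0],[0.5,-0.7,-0.1,0,0,0,0],[0.5,-0.6,-0.1,0,0,0,0],[0.5,-0.5,0,0,0,0,0],[0.5,-0.3,0,0,0,0,0],[0.5,0,0,0,0,0,0]]'
python3 - <<'E'
from h import *
go([560.8,235.7,85],-99.1)
E
```

```text
t: 10.8
eef_pos: [556.9, 235.0, 82.8]
tcp_rot: [179.3, -0.3, -99.7]
wrist_force: [0.8, 0.5, -2.4]
grip_width: 59.5
t 10.8 pos [556.9 235.   82.8] rot [179.28  -0.28 -99.71] F [ 0.8  0.5 -2.4] w 59.5
shift [-0.05 -0.12 -0.08] turn [ 0.12 -0.05 -0.1 ]
```

```bash
python3 -m creep '[[0.5,-0.04,-0.08,0,0.12,-0.05,-0.1],[0.5,0,0,0,0,0,0]]'
python3 - <<'E'
from h import *
go([560.8,235.7,60],-99.1)
c=get_calibration("wrist")
im=grab_frame("wrist")
cv2.imwrite("pics/w8.png",cv2.resize(im[:260,70:450,::-1],None,fx=2.1,fy=2.1,interpolation=cv2.INTER_CUBIC))
cv2.imwrite("pics/top8.png",cv2.resize(grab_frame("top")[110:230,90:260,::-1],None,fx=4,fy=4,interpolation=cv2.INTER_CUBIC))
np.save("w8.npy",im)
s=readout.read_state()["eef_pos"]
for n,P in [("corner27",(638.5,265.7,27))]: print(n,proj(c,P))
E
```

```text
t: 10.97
eef_pos: [558.2, 235.5, 81.7]
tcp_rot: [179.9, -0.1, -99.0]
wrist_force: [-0.1, -0.3, -2.3]
grip_width: 59.8
t 10.97 pos [558.2 235.5  81.7] rot [ 1.7992e+02 -5.0000e-02 -9.9030e+01] F [-0.1 -0.3 -2.3] w 59.8
shift [-0.02 -0.08  0.72] turn [ 0.01 -0.01  0.01]
corner27 (np.float64(194.65016310632498), np.float64(106.49959814563351))
```

View pics/w8.png

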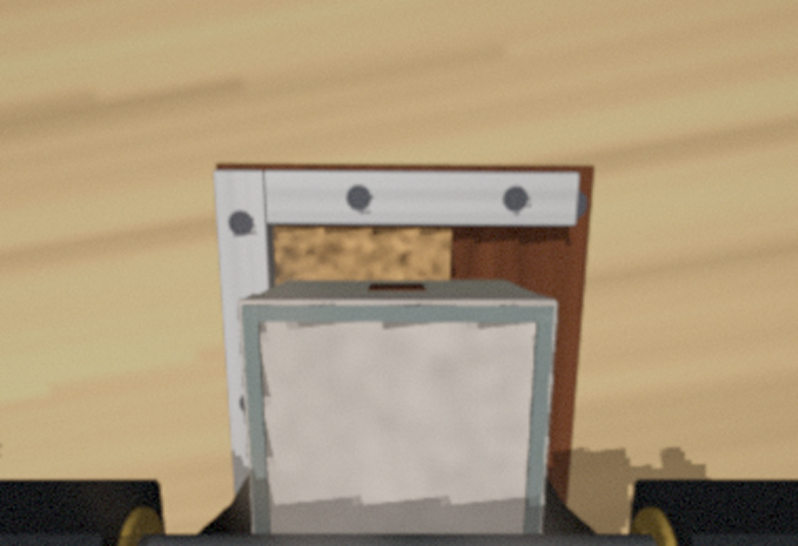

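View pics/top8.png

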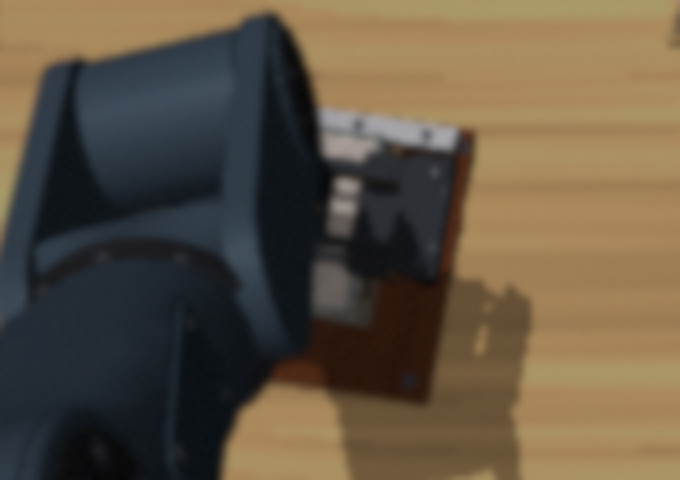

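Wrist view: the inner corner is at crop (267,225), the end fence's inner edge runs to (576,225), and the roof's far edge is (243..556, 300).

```bash
cat > m.py <<'E'
from h import *
def tf(pts,x0,y0,k):
    c=get_calibration("wrist"); s=readout.read_state(); e=s["eef_pos"]
    t=np.radians(s["tcp_rot"][2]); x=np.array([np.cos(t),np.sin(t)]); y=np.array([x[1],-x[0]])
    for n,u,v,z in pts:
        p=onz(c,x0+(u+.5)/k-.5,y0+(v+.5)/k-.5,z); d=p-e[:2]; print(n,"world",p.round(1),"tool",np.round([d@x,d@y],1))
E
python3 - <<'E'
from m import *
z=readout.read_state()["eef_pos"][2]-17.5
tf([("corner",267,225,27),("fence end",576,226,27),("roof L",243,301,z+58),("roof R",556,301,z+58),("house L",270,283,z+46),("house R",527,281,z+46),("hb L",270,283,z),("hb R",527,281,z)],70,0,2.1)
E
```

```text
corner world [637.8 263.6] tool [-41.  -74.2]
fence end world [621.5 164.9] tool [ 59.1 -73.8]
roof L world [621.4 253.1] tool [-28.  -59.7]
roof R world [612.1 195.1] tool [ 30.7 -59.7]
house L world [623.3 249.8] tool [-25.  -62.1]
house R world [615.4 197.8] tool [ 27.5 -62.5]
hb L world [621.2 259. ] tool [-33.8 -58.6]
hb R world [610.5 189.3] tool [ 36.7 -59.1]
```

Gaps are about 12.5 mm to the long fence and 14.5 mm to the end fence, with the yaw matched within 0.2°. Lowering while closing most of the gap.

```bash
python3 -m creep '[[0.5,-0.1,-0.15,0.3,0,0,0],[0.5,-0.1,-0.1,0.35,0,0,0],[0.5,0,0,0.3,0,0,0],[0.5,0,0,0.15,0,0,0],[0.5,0,0,0,0,0,0]]'
python3 - <<'E'
from h import *
go([574.5,245.2,38],-99.1)
E
```

```text
t: 11.48
eef_pos: [567.6, 237.0, 45.2]
tcp_rot: [179.8, -0.1, -99.4]
wrist_force: [-0.8, 0.2, -3.3]
grip_width: 59.8
t 11.48 pos [567.6 237.   45.2] rot [ 1.7985e+02 -1.1000e-01 -9.9360e+01] F [-0.8  0.2 -3.3] w 59.8
shift [-0.31 -0.18  0.24] turn [ 0.03 -0.02 -0.04]
```

```bash
python3 -m creep '[[0.5,-0.15,-0.1,0.1,0.03,-0.02,-0.04],[0.5,-0.05,0,0.1,0,0,0],[0.5,0,0,0,0,0,0]]'
python3 - <<'E'
from m import *
go([574.5,245.2,37.5],-99.1)
im=grab_frame("wrist")
cv2.imwrite("pics/w9.png",cv2.resize(im[60:260,150:390,::-1],None,fx=3,fy=3,interpolation=cv2.INTER_CUBIC))
E
```

```text
t: 11.73
eef_pos: [571.2, 242.4, 37.3]
tcp_rot: [179.9, -0.0, -99.1]
wrist_force: [-0.3, -0.3, -1.7]
grip_width: 59.7
t 11.73 pos [571.2 242.4  37.3] rot [ 1.7991e+02 -3.0000e-02 -9.9140e+01] F [-0.3 -0.3 -1.7] w 59.7
shift [-0.11 -0.09 -0.01] turn [ 0.01 -0.01 -0.01]
```

View pics/w9.png

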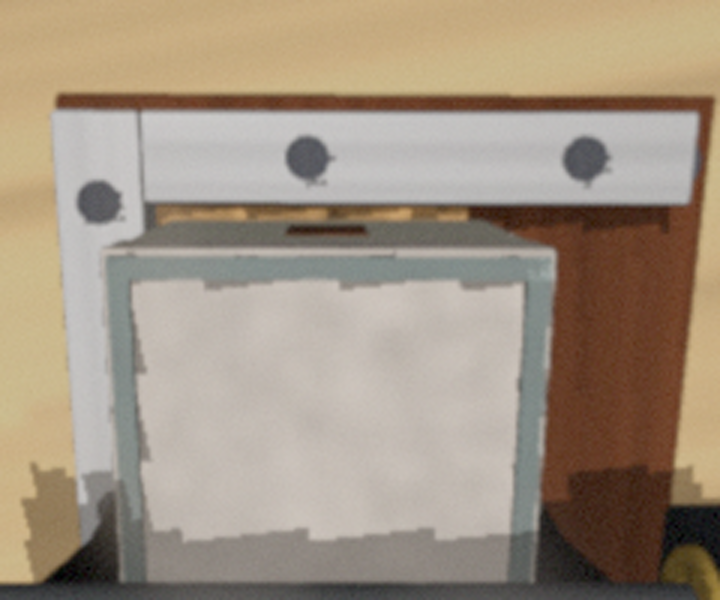

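Remaining gap is a few mm on each side. Closing in on the long fence first, in small steps.

```bash
python3 -m creep '[[0.5,-0.06,0,-0.03,0,0,0],[0.5,-0.05,0,-0.02,0,0,0],[0.5,-0.03,0,-0.02,0,0,0]]'
python3 - <<'E'
from h import *
go([574.5,245.2,37.5],-99.1)
E
```

```text
t: 12.03
eef_pos: [571.9, 246.1, 40.0]
tcp_rot: [179.9, -0.1, -99.1]
wrist_force: [1.1, -5.5, -5.1]
grip_width: 60.0
t 12.03 pos [571.9 246.1  40. ] rot [ 1.7993e+02 -1.3000e-01 -9.9120e+01] F [ 1.1 -5.5 -5.1] w 60.0
shift [ 0.02 -0.09  0.08] turn [ 0.01 -0.02 -0.  ]
```

```bash
python3 -m creep '[[0.5,0.01,-0.06,0.03,0,0,0],[0.5,0.005,-0.05,0.02,0,0,0],[0.5,0.0,-0.03,0.0,0,0,0]]'
python3 - <<'E'
from h import *
go([574.5,245.2,37.5],-99.1)
E
```

```text
t: 12.28
eef_pos: [575.1, 245.4, 39.2]
tcp_rot: [179.8, -0.1, -99.1]
wrist_force: [-2.4, 0.3, -1.5]
grip_width: 59.6
t 12.28 pos [575.1 245.4  39.2] rot [ 1.7982e+02 -1.1000e-01 -9.9130e+01] F [-2.4  0.3 -1.5] w 59.6
shift [0.01 0.02 0.06] turn [ 0.03 -0.02 -0.01]
```

```bash
python3 -m creep '[[0.5,0,0,0.05,0.03,-0.02,0],[0.5,0,0,0.05,0,0,0],[0.5,0,0,0.02,0,0,0]]'
python3 - <<'E'
from h import *
go([574.5,245.2,37.5],-99.1)
E
```

```text
t: 12.53
eef_pos: [575.1, 245.4, 36.5]
tcp_rot: [-180.0, 0.0, -99.1]
wrist_force: [-2.4, -0.3, 5.6]
grip_width: 59.6
t 12.53 pos [575.1 245.4  36.5] rot [-1.7998e+02  3.0000e-02 -9.9130e+01] F [-2.4 -0.3  5.6] w 59.6
shift [ 0.01  0.02 -0.03] turn [-0.    0.   -0.01]
```

Resting on the plate. Now I'll relieve the downward load and press diagonally into both fences.

```bash
python3 -m creep '[[0.5,-0.03,-0.03,-0.03,0,0,0],[0.5,-0.04,-0.04,-0.01,0,0,0],[0.5,-0.05,-0.05,0,0,0,0],[0.5,-0.05,-0.05,0,0,0,0]]'
python3 - <<'E'
from m import *
go([574.5,245.2,37.5],-99.1)
im=grab_frame("wrist")
cv2.imwrite("pics/w10.png",cv2.resize(im[60:260,150:390,::-1],None,fx=3,fy=3,interpolation=cv2.INTER_CUBIC))
E
```

```text
t: 12.87
eef_pos: [575.2, 245.7, 36.9]
tcp_rot: [179.3, -0.5, -99.2]
wrist_force: [-7.0, -5.0, 6.1]
grip_width: 59.5
t 12.87 pos [575.2 245.7  36.9] rot [179.28  -0.52 -99.19] F [-7.  -5.   6.1] w 59.5
shift [ 0.02  0.02 -0.02] turn [ 0.12 -0.09 -0.02]
```

View pics/w10.png

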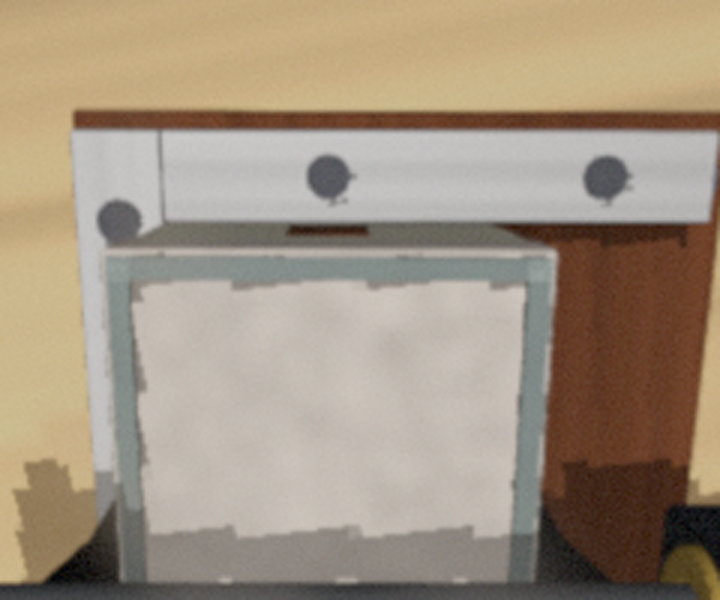

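```bash
python3 -m creep '[[0.5,0,0,-0.06,0.12,-0.09,0],[0.5,-0.03,-0.03,0,0.03,0,0],[0.5,-0.04,-0.04,0,0,0,0]]'
python3 - <<'E'
from m import *
go([575.3,245.8,36.9],-99.1)
E
```

```text
t: 13.17
eef_pos: [575.1, 245.7, 38.4]
tcp_rot: [179.9, -0.2, -99.2]
wrist_force: [-5.3, -5.8, 1.8]
grip_width: 59.6
t 13.17 pos [575.1 245.7  38.4] rot [179.9   -0.19 -99.25] F [-5.3 -5.8  1.8] w 59.6
shift [-0.   -0.01  0.05] turn [ 0.02 -0.03 -0.02]
```

Off the plate it stops at the same x and y with 4–7 N on both fences, so both contacts are real. Lowering again with the push held.

```bash
python3 -m creep '[[0.5,-0.04,-0.05,0.06,0.02,-0.03,0],[0.5,-0.05,-0.06,0.04,0.05,-0.03,0],[0.5,-0.05,-0.06,0.02,0.05,-0.03,0],[0.5,-0.05,-0.06,0.01,0.05,-0.03,0]]'
python3 - <<'E'
from m import *
go([575.3,245.8,36.9],-99.1)
E
```

```text
t: 13.5
eef_pos: [575.2, 245.7, 36.5]
tcp_rot: [180.0, -0.1, -99.3]
wrist_force: [-5.2, -6.1, 2.3]
grip_width: 59.5
t 13.5 pos [575.2 245.7  36.5] rot [ 1.7997e+02 -1.4000e-01 -9.9280e+01] F [-5.2 -6.1  2.3] w 59.5
shift [-0.01 -0.   -0.01] turn [ 0.   -0.02 -0.03]
```

```bash
python3 -m creep '[[0.5,-0.06,-0.08,0.01,0.02,-0.02,0],[0.5,-0.06,-0.09,0.01,0.02,-0.02,0]]'
python3 - <<'E'
from m import *
go([575.3,245.8,36.9],-99.1)
im=grab_frame("wrist"); cv2.imwrite("pics/w11.png",cv2.resize(im[60:260,150:390,::-1],None,fx=3,fy=3,interpolation=cv2.INTER_CUBIC))
z=readout.read_state()["eef_pos"][2]-17.5
s=grab_frame("side"); cv2.imwrite("pics/s11.png",cv2.resize(s[100:200,150:330,::-1],None,fx=4,fy=4,interpolation=cv2.INTER_CUBIC))
for _ in range(8):
    grab_frame("top")
go([575.3,245.8,36.9],-99.1)
E
```

```text
t: 13.67
eef_pos: [575.2, 245.7, 36.6]
tcp_rot: [179.5, -0.3, -99.3]
wrist_force: [-8.4, -6.6, 6.6]
grip_width: 60.0
t 13.67 pos [575.2 245.7  36.6] rot [179.54  -0.32 -99.29] F [-8.4 -6.6  6.6] w 60.0
shift [-0.   -0.   -0.01] turn [ 0.08 -0.05 -0.03]
t 14.17 pos [575.2 245.8  36.5] rot [179.55  -0.31 -99.29] F [-7.2 -6.1  6. ] w 59.7
shift [-0.   -0.   -0.01] turn [ 0.08 -0.05 -0.03]
```

View pics/w11.png

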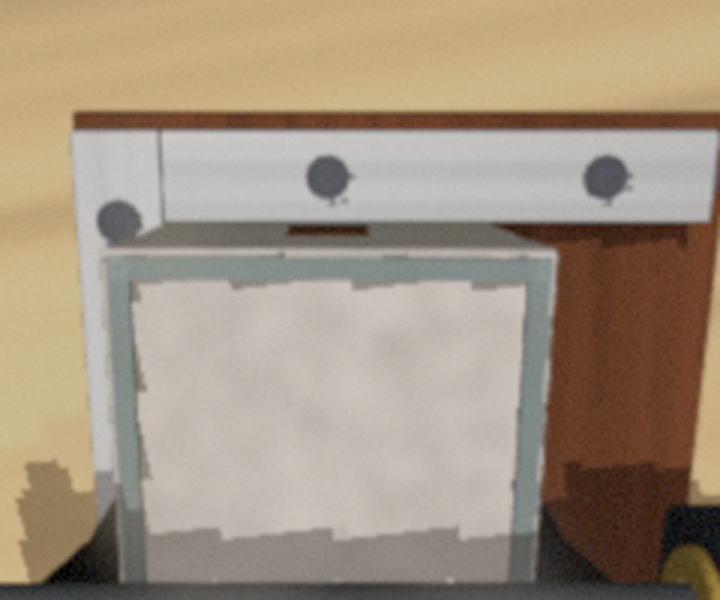

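View pics/s11.png

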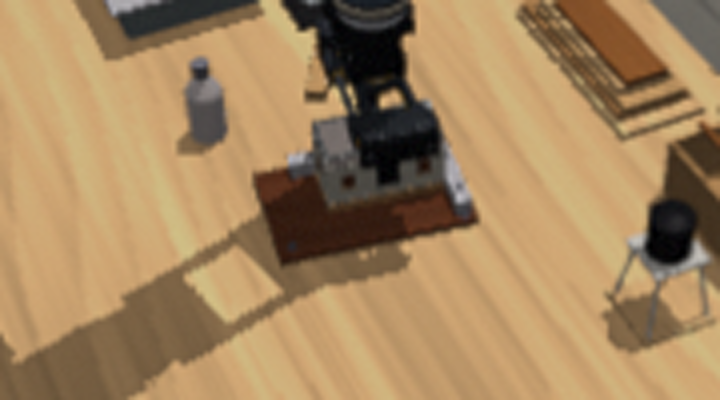

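The wrist view shows the house's far face on the end fence line, with the roof flush and no cork showing between house and fence. The side view shows the house on the plate in the corner and the glue and tower still standing. The readings held steady for 0.5 s, so I'm handing in.

Run:
```python
from cell import ticket
print(ticket.finish_job())
from h import *
go([575.3,245.8,36.9],-99.1)
```

```text
the job is handed in; nothing more can be done
None
the job is handed in; nothing more can be done
```

I laid the roof on the white house, then gripped house and roof together and carried them to the gluing corner. I set the house on the base plate and pressed it against both fences. The job was handed in at about 14.2 s with the gripper still holding and pushing. The hand-in gave no verdict.

**Last checks:**
- **Fences:** the wrist force was about 6 N along the end fence's direction and 7 N along the long fence's. It stayed steady for 0.5 s. Lifted 1.5 mm off the plate, the house stopped at the same place with 4–7 N each way, so the push is on the fences and not only on the plate.
- **House position:** about (-59.3, -29.7) mm in the jig frame by my estimate, resting on the plate at about the right height. It was within 0.3° of the jig's direction and 0.5° of level.
- **Grip:** closed at 59.7 mm, with the grip force set to 35 N.
- **Roof:** flush with the house in the wrist view.
- **Bystanders:** the glue bottle and water tower looked undisturbed in the last side view. I did not measure the bystanders again.

**Not checked directly:** the base plate is hidden under the house at the end, so I could not measure its final position. No check failed or disagreed beyond about 1–2 mm of camera error.

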